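# Empty the candle machine's catch tray and tag the tote

## Robot

A 7-joint arm with a two-finger parallel gripper is mounted at the origin on a cart in front of the work surface, level with it; the furniture and walls round the work are solid. World frame = base frame: x ahead of the robot, y to its left, z up, the work surface at z = 0. Lengths are in m, angles in rad, forces in N, time in s.
With the tool pointing down it reaches from about 0.4 to 0.85 m from the base axis. Payload 10.4 kg.
Tool frame: the origin (TCP) lies on the centre line of the jaws, within the pads' length; the fingertips stand 22 mm ahead of it and the grasp point (between the pads) lies 3 mm ahead of it; z points along the fingers, y is the line along which they close (so a half turn about z gives the same grasp; the last joint's range is limited). The gripper opens to 85 mm and grips with 20 to 120 N. Pads are 22 mm wide; open, the fingers measure 114 mm over their backs; the gripper's body (76 mm by 85 mm) begins 54 mm behind the grasp point. The pads swing forward as they close: fully open they stand 13 mm farther back than shut.
Start: joints at [-1.249, 0.332, -0.065, 1.46, 0.022, 1.35, -0.088], TCP at [0.211, 0.588, 0.253] pointing down, gripper open.
Joint ranges: [-2.6, 2.6], [-0.5, 2.12], [-1.47, 1.34], [0.16, 2.42], [-1.27, 4.41], [0.06, 2.06], [-2.6, 2.6]. Speed limits (rad/s): [2.22, 2.22, 2.79, 2.79, 3.14, 3.14, 3.14].

## Interface

Orientations are given as a 3x3 rotation matrix whose columns are the frame's x, y, z axes.
In Python, from bench import telemetry, viewer, r gives the robot as it stands. The module is installed in compiled form; this text tells all that it offers.
- The arm moves only by the tool send_rows, never from a script. Its argument "commands" is a list of rows, each a list of 3 entries, a list of its own where there are three numbers: the shift along the tool's x, y, z in m, then the turn, a rotation vector about the tool's x, y, z in units of 6 degrees (1.0 is 6 degrees), then the finger opening in m, from 0 to 0.0854. In form: [[[x, y, z], [ax, ay, az], gripper], ...]. A call has 1 to 5 rows; each row shifts and turns the commanded pose from where the row before left it, along the tool's axes as they then stand; what a row does not reach is not made up. A row lasts 1/10 s, in which the tool goes at most 50 mm and 8.59 degrees, less where a joint would pass 70% of its speed; a pose out of reach is approached as far as the arm can. A call with a gripper value outside its range is refused whole. The fingers move at their own pace and stop on an object; "squeeze" is the grip in N (left out, the last holds). Time passes only in rows, so rows that do not move let the fingers close. It gives the time, the measured TCP pose, the force, the opening and the grip force at its end, in the units of the state.
- telemetry.observe(): the state, without advancing time (a new reading comes with each control period).
- viewer.camera(name): name is "scene" or "side" or "wrist"; returns the picture (384x512x3 uint8, red, green, blue); there is no depth.
- viewer.get_calibration(name): a dict with "fx", "fy", "cx", "cy" (pixels), "R" (3x3) and "t" (3): a world point X has camera coordinates R X + t. Camera axes: x right, y down, z forward; pixel columns grow to the right and rows downward; lengths in m; the calibration is good to about 2 mm. A picture is of the moment at which its call begins: read the wrist's pose just before it. get_calibration takes no time and is no camera call; for the wrist camera it gives the pose at the moment of the call.
- r.close_job(): hands the job in; it is judged then, once.
The state is a dict: "time_s": time; "joint_positions": joint angles; "joint_vel": joint speeds; "effort": joint torques, N m; "eef_pos": TCP position; "orientation": TCP orientation; "wrist_force": force on the tool from outside, world axes, zero at the start; "torque": the same for the moment, N m; "finger_gap": finger opening in m; "grip_force": force on a finger pad.
Only numpy, scipy, OpenCV 4.12 (cv2) and the standard library are available. Lean on these libraries where they do the work, as an engineer would, in place of code of your own. Each camera call takes 0.05 s, during which the arm holds its last target. There are 200 camera calls.

## Task

Collect the two finished tea-light candles, one white and one red, from the candle machine's catch tray and set them upright, side by side on the floor of the blue tote. Once both are in, take the yellow batch tag from its stand and hang it by its eye on the tote's steel hook, so that it hangs freely. Leave the wooden clothespin in the tray, and do not disturb the glass cup and the wick spool.

Things in the scene. Friction and masses are not known exactly. Their poses are not given: they have to be found in the camera images.
- candle_white: white tea light in an aluminium cup, 38 mm across, 16 mm high, loose in the catch tray; origin at the centre of its underside, z up
- candle_red: red tea light in an aluminium cup, 38 mm across, 15 mm high, loose in the catch tray; origin at the centre of its underside, z up
- machine: small white candle machine, fixed, body 110 (x) x 160 (y) x 133 mm, with a black-lidded hopper to 172 mm; origin on the table under its centre; its front faces its own -x. A steel chute (64 mm wide, lip about 45 mm above the table) stands out in front to x = -72 mm, over the tray's rear edge
- catch_tray: zinc tray fixed in front of the machine, 242 mm along its own x by 180 mm along its own y, walls 2 mm thick and 37 mm high, floor 2 mm thick; origin at the centre of its underside. Its x axis runs along the machine's y
- clothespin: wooden clothespin, 15 x 72 x 12 mm, long along its y, lying loose in the tray near one end wall; stays there. Origin at the centre of its underside
- tote: blue plastic tote, fixed, 190 (x) x 150 (y) x 55 mm, walls and floor 4 mm (rim 198 x 158 mm outside); origin at the centre of its underside. On its front (-x) wall a steel plate 34 mm wide, at x = -101 to -104 mm, rises to 127 mm and carries the hook
- tote_in (a point): centre of the tote's inner floor, 4 mm above its underside; axes as the tote's. Inner floor 182 x 142 mm
- hook_root (a point): point on the axis of the tote's steel hook, 5 mm out from its plate, 115 mm above the table; the hook is a level round bar of 8 mm diameter that runs from here along the tote's -x; its end turns up by 6 mm at 57 to 63 mm from here (the tip's top is 10 mm above the bar's axis, the tip ends 67 mm from here)
- hook_mid (a point): point on the axis of the hook bar 31 mm out from hook_root, the middle of the usable length; axes as the tote's
- tag: yellow plastic batch tag, upright in its stand: 6 mm thick (x), 50 wide (y), 88 high; origin at the centre of its lower edge. On top a black grip block 12 (x) x 30 (y) mm, z = 68 to 88 mm, to be pinched across x. Below it the eye, a window through the plate along x, 26 mm wide, z = 40 to 68 mm (upper edge slopes down 3 mm to the sides)
- tag_eye (a point): middle of the eye's upper edge, 68 mm above the tag's lower edge; axes as the tag's. When hung it rests on top of the hook bar, 4 mm above the bar's axis
- tag_stand: grey stand, fixed, 36 (x) x 72 (y) x 27 mm, with a slot 8 mm wide along its y and 22 mm deep in which the tag stands; origin at the centre of its underside
- glass_cup: amber-coloured candle cup, 64 mm across, 62 mm high, loose on the table in front of the tote; not to be disturbed; origin at the centre of its underside
- spool: spool of cotton wick, 58 mm across, 56 mm high, loose on the table behind the tote; not to be disturbed; origin on its underside, 23 mm (along its -y) from the spool's axis

How it is judged:
By the outcome, as a careful person would: the job done as asked, in the order asked, and still so for the second after the job is handed in, with the robot touching nothing.
It also fails if it takes over 72 s, if anything falls off the work surface, if the arm or the gripper's body presses on something with over 40 N, if the wrist force passes 120 N, or if a joint passes its speed limit or range.

## Working session

There is one attempt and no reset: what is moved stays moved. The work goes in short steps, Python scripts to look and compute and a tool call to move; the robot and the scene stay as the last step left them, time stands still between calls to the robot, and variables do not carry over. Pictures are saved under pics/ and viewed, at most 10 in all, crops included, and the job is handed in when it is done.

Besides the shell and the picture viewer there is one more tool, called after "Call:" as name(argument=value, ...), one argument or row to a line, values as JSON. send_rows: Moves the arm, as the interface text tells. Its arguments: {"type":"object","properties":{"commands":{"type":"array","items":{"type":"array"}},"squeeze":{"type":"number"}},"required":["commands"]}

```bash
mkdir -p pics
python3 - <<'E'
from bench import telemetry, viewer, r
import cv2, numpy as np
s=telemetry.observe(); print({k:np.round(v,3).tolist() for k,v in s.items()})
for n in ["scene","side","wrist"]:
    c=viewer.get_calibration(n); print(n,{k:np.round(v,4).tolist() for k,v in c.items()})
ims=[viewer.camera(n) for n in ["scene","side","wrist"]]
for n,i in zip(["scene","side","wrist"],ims): cv2.imwrite(f"pics/{n}0.png",cv2.cvtColor(i,cv2.COLOR_RGB2BGR))
E
```

```text
{'time_s': 0.0, 'joint_positions': [-1.249, 0.333, -0.065, 1.461, 0.022, 1.35, -0.089], 'joint_vel': [0.001, -0.0, -0.0, -0.001, -0.0, -0.001, 0.0], 'effort': [-0.0, -62.544, 0.049, -39.16, 0.016, 0.01, -0.0], 'eef_pos': [0.211, 0.588, 0.253], 'orientation': [[-0.941, 0.338, -0.0], [0.338, 0.941, -0.001], [-0.0, -0.001, -1.0]], 'wrist_force': [-0.454, 0.579, 0.163], 'torque': [-0.034, -0.049, 0.009], 'grip_force': 0.0, 'finger_gap': 0.085}
scene {'fx': 424.8484, 'fy': 424.8484, 'cx': 253.5368, 'cy': 188.8276, 'R': [[-0.787, -0.6168, -0.0126], [-0.3695, 0.4876, -0.791], [0.494, -0.6179, -0.6117]], 't': [0.4236, 0.2559, 1.1348]}
side {'fx': 359.5057, 'fy': 359.5057, 'cx': 255.5931, 'cy': 195.7848, 'R': [[0.9514, -0.3076, 0.0138], [-0.1778, -0.5854, -0.791], [0.2514, 0.7501, -0.6116]], 't': [-0.5148, 0.1917, 0.7938]}
wrist {'fx': 318.0912, 'fy': 318.0912, 'cx': 254.0517, 'cy': 195.8667, 'R': [[0.3381, 0.9411, -0.0025], [0.8917, -0.3195, 0.3206], [0.3009, -0.1107, -0.9472]], 't': [-0.6238, -0.0414, 0.381]}
```

View pics/scene0.png

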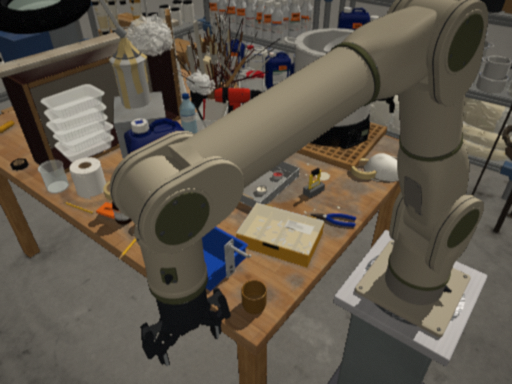

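View pics/side0.png

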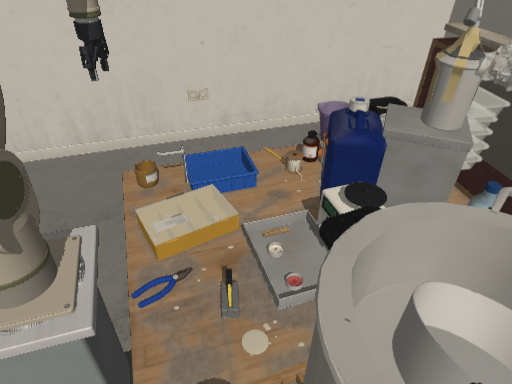

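View pics/wrist0.png

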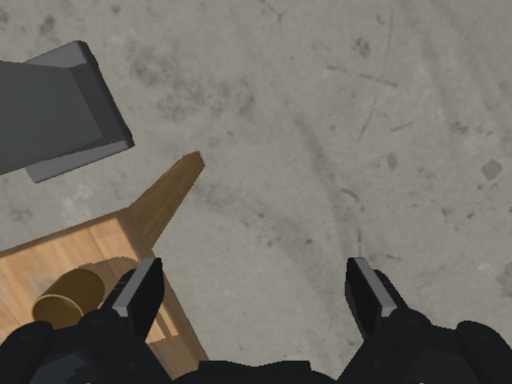

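The side view shows everything: cup (147,173), hook (170,152), tote (220,170), clothespin (276,231), white candle (276,249), red candle (294,281), tag and stand (229,292). A yellow box at (187,220) and pliers are also in the area. The scene view is partly hidden by the arm, and the wrist view shows only the cup.

```bash
cat > h.py <<'E'
import numpy as np, cv2
from bench import telemetry, viewer, r
def ray(c,u,v):
    R,t=np.array(c["R"]),np.array(c["t"])
    d=R.T@np.array([(u-c["cx"])/c["fx"],(v-c["cy"])/c["fy"],1.]); return -R.T@t,d/np.linalg.norm(d)
def onz(c,u,v,z):
    o,d=ray(c,u,v); return o+d*(z-o[2])/d[2]
def tri(obs):   # [(c,u,v),...] -> point, residual
    A=np.zeros((3,3));b=np.zeros(3);L=[]
    for c,u,v in obs:
        o,d=ray(c,u,v);P=np.eye(3)-np.outer(d,d);A+=P;b+=P@o;L.append((P,o))
    X=np.linalg.solve(A,b); return X,max(np.linalg.norm(P@(X-o)) for P,o in L)
def proj(c,X):
    q=np.array(c["R"])@X+np.array(c["t"]); return np.array([c["fx"]*q[0]/q[2]+c["cx"],c["fy"]*q[1]/q[2]+c["cy"]])
def shot(name,fn=None):
    c=viewer.get_calibration(name); im=cv2.cvtColor(viewer.camera(name),cv2.COLOR_RGB2BGR)
    if fn: cv2.imwrite(f"pics/{fn}.png",im); np.save(f"pics/{fn}.npy",c,allow_pickle=True)
    return c,im
def load(fn): return np.load(f"pics/{fn}.npy",allow_pickle=True).item(), cv2.imread(f"pics/{fn}.png")
def blobs(im,lo,hi,amin=40):
    m=cv2.inRange(cv2.cvtColor(im,cv2.COLOR_BGR2HSV),np.array(lo),np.array(hi))
    n,l,s,ce=cv2.connectedComponentsWithStats(m)
    return [(s[i][4],ce[i].round(1).tolist(),s[i][:4].tolist()) for i in np.argsort(-s[:,4]) if i and s[i][4]>=amin]
def go(goal,R=None):   # shift in tool axes and turn (6deg units) from the measured pose
    s=telemetry.observe(); Q=np.array(s["orientation"]); d=Q.T@(np.array(goal)-s["eef_pos"])
    rv=cv2.Rodrigues(Q.T@R)[0].ravel()/np.radians(6) if R is not None else 0
    return d.round(4),np.round(rv,3)
E
python3 - <<'E'
from h import *
c=viewer.get_calibration("side"); im=cv2.imread("pics/side0.png")
for n,u,v,z in [("cup base",147,184,0),("white",276,248,.018),("red",294,281,.017),("pin",276,231,.014),("tag top",229,268,.09),("standL",222,318,0),("standR",240,318,0),("stand bl",222,285,.027),
 ("spool",293,162,.03),("tray nl",282,307,0),("tray nr",326,289,.037),("tray fl",244,222,.037),("tray fr",307,212,.037),
 ("tote fl",185,153,.055),("tote fr",246,149,.055),("tote nr",257,170,.055),("tote nl",190,177,.055),("hooktip",159,152,.115),("hookroot",183,151,.115),("box n",157,254,0),("box r",240,215,.05)]:
    print(n,onz(c,u,v,z).round(3))
print(blobs(im[240:330,200:260],(20,120,100),(35,255,255),10))
big=cv2.resize(im[130:330,130:345],None,fx=3,fy=3,interpolation=cv2.INTER_CUBIC);cv2.imwrite("pics/sidecrop.png",big[:600])
E
```

```text
cup base [0.291 0.3   0.   ]
white [ 0.566 -0.083  0.018]
red [ 0.569 -0.187  0.017]
pin [ 0.588 -0.023  0.014]
tag top [ 0.429 -0.171  0.09 ]
standL [ 0.399 -0.218  0.   ]
standR [ 0.434 -0.229 -0.   ]
stand bl [ 0.415 -0.158  0.027]
spool [0.745 0.245 0.03 ]
tray nl [ 0.525 -0.23  -0.   ]
tray nr [ 0.616 -0.24   0.037]
tray fl [0.513 0.009 0.037]
tray fr [ 0.681 -0.002  0.037]
tote fl [0.421 0.355 0.055]
tote fr [0.613 0.324 0.055]
tote nr [0.609 0.198 0.055]
tote nl [0.414 0.219 0.055]
hooktip [0.342 0.28  0.115]
hookroot [0.408 0.267 0.115]
box n [ 0.291 -0.001  0.   ]
box r [0.506 0.023 0.05 ]
[(np.int32(71), [29.3, 55.2], [28, 44, 4, 23])]
```

View pics/sidecrop.png

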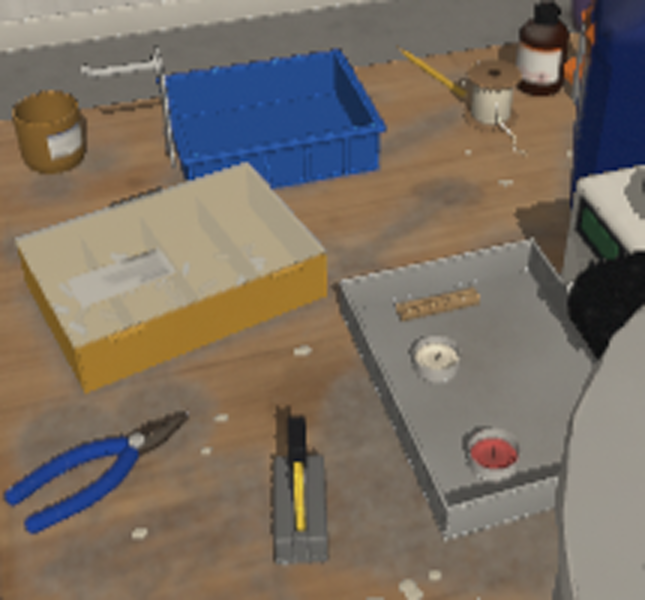

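The crop shows the tag's plate standing in the slot edge-on to the camera, the pin at the far tray end, and the red candle near the near corner. Next I'll move over the tray for wrist views.

Call:
send_rows(
  commands=[
    [[-0.029,-0.0215,-0.0015],[0,0,0],0.085],
    [[-0.029,-0.0215,-0.0015],[0,0,0],0.085],
    [[-0.029,-0.0215,-0.0015],[0,0,0],0.085],
    [[-0.029,-0.0215,-0.0015],[0,0,0],0.085],
    [[-0.029,-0.0215,-0.0015],[0,0,0],0.085],
  ],
)

```text
time_s: 0.65
eef_pos: [0.312, 0.4366, 0.2607]
orientation: [[-0.941, 0.338, -0.0], [0.338, 0.941, -0.0], [0.0, -0.0, -1.0]]
wrist_force: [1.2, 0.3, 0.8]
finger_gap: 0.085
grip_force: 0.0
```

Call:
send_rows(
  commands=[
    [[-0.029,-0.0215,-0.0015],[0,0,0],0.085],
    [[-0.029,-0.0215,-0.0015],[0,0,0],0.085],
    [[-0.029,-0.0215,-0.0015],[0,0,0],0.085],
    [[-0.029,-0.0215,-0.0015],[0,0,0],0.085],
    [[-0.029,-0.0215,-0.0015],[0,0,0],0.085],
  ],
)

```text
time_s: 1.15
eef_pos: [0.412, 0.2865, 0.2683]
orientation: [[-0.941, 0.338, -0.0], [0.338, 0.941, 0.0], [0.0, 0.0, -1.0]]
wrist_force: [0.7, -0.1, -0.2]
finger_gap: 0.085
grip_force: 0.0
```

Run:
```python
from h import *
s=telemetry.observe();print(s["eef_pos"],s["time_s"],np.round(s["joint_positions"],2));shot("wrist","w1");shot("scene","s1")
```

```text
[0.41202583 0.28645342 0.26829237] 1.15 [-0.86  0.05  0.17  1.77 -0.01  1.33  0.54]
```

Call:
send_rows(
  commands=[
    [[-0.0215,-0.0335,-0.0015],[0,0,0],0.085],
    [[-0.0215,-0.0335,-0.0015],[0,0,0],0.085],
    [[-0.0215,-0.0335,-0.0015],[0,0,0],0.085],
    [[-0.0215,-0.0335,-0.0015],[0,0,0],0.085],
    [[-0.0215,-0.0335,-0.0015],[0,0,0],0.085],
  ],
)

```text
time_s: 1.75
eef_pos: [0.456, 0.0928, 0.2758]
orientation: [[-0.941, 0.337, -0.0], [0.337, 0.941, 0.0], [0.0, 0.0, -1.0]]
wrist_force: [0.4, 0.7, 0.7]
finger_gap: 0.0852
grip_force: 0.0
```

Call:
send_rows(
  commands=[
    [[-0.0215,-0.0335,-0.0015],[0,0,0],0.085],
    [[-0.0215,-0.0335,-0.0015],[0,0,0],0.085],
    [[-0.0215,-0.0335,-0.0015],[0,0,0],0.085],
    [[-0.0215,-0.0335,-0.0015],[0,0,0],0.085],
    [[-0.0215,-0.0335,-0.0015],[0,0,0],0.085],
  ],
)

```text
time_s: 2.25
eef_pos: [0.5008, -0.1011, 0.2834]
orientation: [[-0.941, 0.337, 0.0], [0.337, 0.941, 0.0], [-0.0, 0.0, -1.0]]
wrist_force: [1.2, 0.5, 0.9]
finger_gap: 0.0849
grip_force: 0.0
```

Call:
send_rows(
  commands=[
    [[0,0,0],[0,0,-0.82],0.06],
    [[0,0,0],[0,0,-0.82],0.06],
    [[0,0,0],[0,0,-0.82],0.06],
    [[0,0,0],[0,0,-0.82],0.06],
    [[0,0,0],[0,0,0],0.06],
  ],
)

```text
time_s: 2.75
eef_pos: [0.5006, -0.0996, 0.2831]
orientation: [[-1.0, -0.001, -0.0], [-0.001, 1.0, 0.0], [0.0, 0.0, -1.0]]
wrist_force: [-0.4, -0.5, 0.3]
finger_gap: 0.0597
grip_force: 0.0
```

Run:
```python
from h import *
s=telemetry.observe();print(s["eef_pos"],np.round(s["orientation"],3).tolist(),s["time_s"],np.round(s["joint_positions"],2));shot("wrist","w2");shot("scene","s2");shot("side","d2")
```

```text
[ 0.50062235 -0.09957326  0.28310924] [[-1.0, -0.001, -0.0], [-0.001, 1.0, 0.0], [0.0, 0.0, -1.0]] 2.75 [-0.45  0.05  0.58  1.74 -0.03  1.36  1.71]
```

View pics/w2.png

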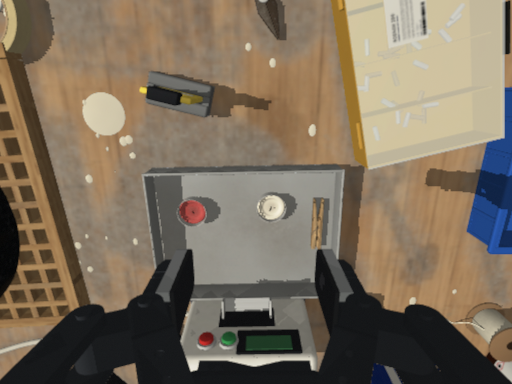

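View pics/w1.png

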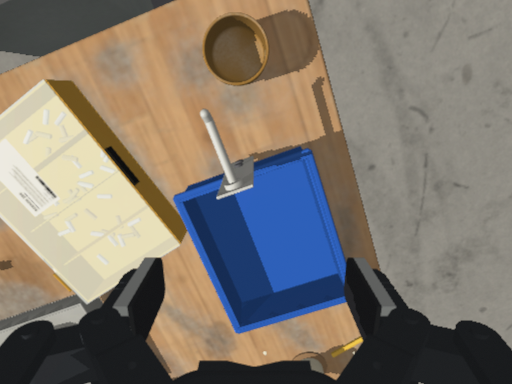

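w2 shows the red candle at (192,212), the white at (271,207), the pin at (317,222) and the tag block at (172,97) in its stand. w1 shows the tote with rim corners at (175,197), (308,150) and (237,332), and the hook from tip (205,113) to root (232,187). Next I'll compute positions.

Run:
```python
from h import *
c2,w2=load("w2");c1,w1=load("w1");cd,d2=load("d2")
def mask(im,lo,hi,roi):
    x0,y0,x1,y1=roi;m=np.zeros(im.shape[:2],np.uint8)
    m[y0:y1,x0:x1]=cv2.inRange(cv2.cvtColor(im,cv2.COLOR_BGR2HSV),np.array(lo),np.array(hi))[y0:y1,x0:x1];return m
def big(m):
    cs=cv2.findContours(m,cv2.RETR_EXTERNAL,cv2.CHAIN_APPROX_NONE)[0];return max(cs,key=cv2.contourArea)
def rep(n,m):
    k=big(m);(u,v),wh,a=cv2.minAreaRect(k);e=cv2.moments(k);print(n,np.round([u,v,*wh,a],1),"area",e["m00"]);return (u,v)
red=((0,110,80),(8,255,255))
a=rep("red w2",mask(w2,*red,(170,190,215,235)));b=rep("red d",mask(d2,*red,(280,265,310,295)))
print(tri([(c2,*a),(cd,*b)]),onz(c2,*a,.015))
wh=((10,15,165),(35,110,255))
a=rep("wh w2",mask(w2,*wh,(250,185,295,230)));b=rep("wh d",mask(d2,*wh,(262,238,290,262)))
print(tri([(c2,*a),(cd,*b)]),onz(c2,*a,.016))
# cup rims
for n,roi in [("r",(165,185,222,240)),("w",(245,183,300,232))]:
    g=cv2.cvtColor(w2,cv2.COLOR_BGR2GRAY)[roi[1]:roi[3],roi[0]:roi[2]]
    print(n,cv2.HoughCircles(g,cv2.HOUGH_GRADIENT,1,100,param1=100,param2=12,minRadius=11,maxRadius=20))
k=mask(w2,(0,0,0),(180,255,45),(140,75,215,120));a=rep("block w2",k)
yy=mask(w2,(22,120,110),(35,255,255),(135,80,215,110))
for bl in cv2.connectedComponentsWithStats(yy)[2:]: print(bl.round(1).tolist())
print("block",onz(c2,*a,.093))
k=mask(d2,(0,0,0),(180,255,45),(222,262,236,285));b=rep("block d",k);print(tri([(c2,*a),(cd,*b)]))
for n,u,v,z in [("tray fl",146,175,.037),("tray fr",343,171,.037),("tray rl",155,300,.037),("pin a",319,199,.014),("pin b",315,247,.014)]: print(n,onz(c2,u,v,z).round(4))
x=w1[20:350,150:400]
m=mask(w1,(100,120,50),(125,255,255),(165,140,365,345));q=cv2.approxPolyDP(cv2.convexHull(big(m)),5,True)[:,0]
for u,v in q: print("tote",u,v,onz(c1,u,v,.055).round(4))
hk=mask(w1,(0,0,140),(180,40,255),(195,100,262,200));P=np.argwhere(hk)[:,::-1];print(len(P))
L=cv2.fitLine(P[P[:,1]<178].astype(np.float32),cv2.DIST_L2,0,.01,.01).ravel();print(L)
for v in (115,180): u=L[2]+(v-L[3])*L[0]/L[1];print(u,v,onz(c1,u,v,.119).round(4))
print("tip",P[P[:,1].argmin()])
o=np.hstack([cv2.resize(w1[90:220,165:265],None,fx=4,fy=4),cv2.resize(d2[135:265,135:235],None,fx=4,fy=4)]);cv2.imwrite("pics/hk.png",o)
```

```text
red w2 [191.9 211.6  23.1  24.   71.6] area 425.0
red d [294.  280.5   9.   14.   90. ] area 97.5
(array([ 0.57136371, -0.18192027,  0.01231078]), np.float64(0.00021914574037967637)) [ 0.57054066 -0.18136963  0.015     ]
wh w2 [272.  206.5  23.6  23.3  56.3] area 392.5
wh d [275.3 248.9  14.2  11.4  53.1] area 111.0
(array([ 0.56641954, -0.07607822,  0.00784895]), np.float64(0.00032464516149648506)) [ 0.56301448 -0.07656659  0.016     ]
r [[[26.5 25.5 14.5]]]
w [[[24.5 22.5 13.4]]]
block w2 [164.1  94.8  34.9  14.1  14. ] area 397.5
[[0, 0, 512, 384, 196462], [139, 87, 8, 7, 44], [181, 95, 20, 9, 102]]
[[255.6, 191.6], [143.2, 89.7], [187.8, 98.7]]
block [ 0.42332133 -0.18353197  0.093     ]
block d [228.5 276.5  15.    5.   90. ] area 66.5
(array([ 0.4234785 , -0.18610616,  0.08348537]), np.float64(1.3939552122329452e-05))
tray fl [ 0.5153 -0.2284  0.037 ]
tray fr [0.5102 0.0054 0.037 ]
tray rl [ 0.6917 -0.2352  0.037 ]
pin a [ 0.5533 -0.0158  0.014 ]
pin b [ 0.6227 -0.0167  0.014 ]
tote 307 148 [0.4087 0.3463 0.055 ]
tote 346 262 [0.5551 0.3508 0.055 ]
tote 346 301 [0.6087 0.3369 0.055 ]
tote 236 332 [0.607  0.1911 0.055 ]
tote 174 196 [0.4102 0.1925 0.055 ]
720
[  0.3795887    0.92515534 216.46512    144.54333   ]
204.34357 115 [0.3397 0.2685 0.119 ]
231.0129 180 [0.3989 0.2692 0.119 ]
tip [203 109]
```

View pics/hk.png

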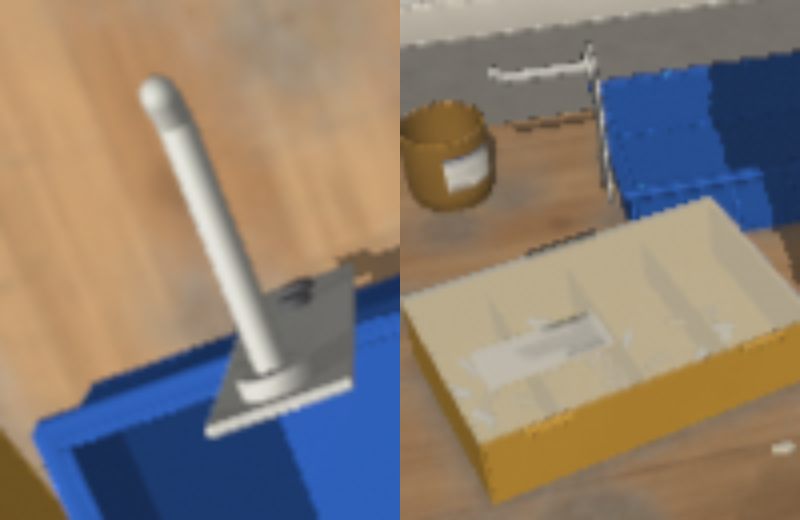

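The hook bar lies along world x at y≈0.269. The tote centre is (0.509,0.269) with yaw ≈0, and the cup is by the hook tip. White candle ≈(0.564,-0.0765), red ≈(0.571,-0.1815). I'll go above the white one and check it with the wrist camera.

Call:
send_rows(
  commands=[
    [[-0.016,0.006,0.037],[0,0,0],0.054],
    [[-0.016,0.006,0.037],[0,0,0],0.054],
    [[-0.016,0.006,0.037],[0,0,0],0.054],
    [[-0.0155,0.005,0.037],[0,0,0],0.054],
    [[0,0,0],[0,0,0],0.054],
  ],
)

```text
time_s: 3.4
eef_pos: [0.5625, -0.0755, 0.1301]
orientation: [[-1.0, 0.001, -0.008], [0.001, 1.0, -0.001], [0.008, -0.001, -1.0]]
wrist_force: [-0.2, 0.6, -0.3]
finger_gap: 0.0539
grip_force: 0.0
```

Run:
```python
from h import *
c,im=shot("wrist","w3");s=telemetry.observe();print(s["eef_pos"])
c2,_=load("w2")
h=[v.tolist() if hasattr(v,'tolist') else v for v in blobs(im,(10,15,165),(35,110,255),150)][:5];print(h)
h2=blobs(im,(0,110,80),(8,255,255),100);print(h2)
cu1,cu2=(272,206.5),(191.9,211.6)
for n,a,hh in (("white",cu1,[x for x in h if x[1][1]>150 and abs(x[1][0]-255)<80]),("red",cu2,h2)):
    for x in hh[:2]: print(n,x[1],tri([(c2,*a),(c,*x[1])]),onz(c,*x[1],.014))
```

```text
[ 0.56307956 -0.07665431  0.13312364]
[(np.int32(12555), [466.1, 75.5], [414, 0, 98, 198]), (np.int32(2873), [350.6, 83.4], [326, 0, 48, 131]), (np.int32(2572), [426.3, 269.3], [397, 231, 55, 89]), (np.int32(1283), [253.1, 202.8], [228, 183, 47, 45]), (np.int32(815), [119.2, 168.6], [104, 147, 39, 43])]
[(np.int32(1192), [122.2, 210.6], [102, 192, 41, 38])]
white [253.1, 202.8] (array([ 0.56434167, -0.07646476,  0.01312313]), np.float64(0.00024340669256852523)) [ 0.5642779  -0.07653384  0.014     ]
red [122.2, 210.6] (array([ 0.57203164, -0.18211022,  0.01113635]), np.float64(9.392588020086469e-05)) [ 0.57083995 -0.18081279  0.014     ]
```

View pics/w3.png

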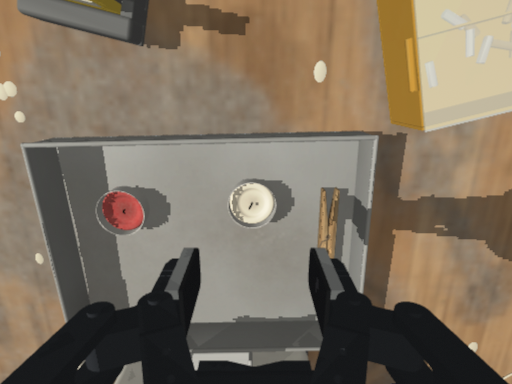

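w3 shows the white candle at (253,203), red at (122,211) and the pin at (328,220), well clear of the fingers. Now to grasp the white one.

Call:
send_rows(
  commands=[
    [[0,0,0.03],[0,0,0],0.054],
    [[0,0,0.03],[0,0,0],0.054],
    [[0,0,0.03],[0,0,0],0.054],
    [[0,0,0.02],[0,0,0],0.054],
    [[0,0,0],[0,0,0],0.054],
  ],
  squeeze=25,
)

```text
time_s: 3.95
eef_pos: [0.5633, -0.0773, 0.0251]
orientation: [[-1.0, 0.002, -0.002], [0.002, 1.0, 0.0], [0.002, 0.0, -1.0]]
wrist_force: [0.3, 0.4, 0.2]
finger_gap: 0.0541
grip_force: 0.0
```

Call:
send_rows(
  commands=[
    [[0,0,0],[0,0,0],0.03],
    [[0,0,0],[0,0,0],0.03],
    [[0,0,0],[0,0,0],0.03],
    [[0,0,0],[0,0,0],0.03],
    [[0,0,0],[0,0,0],0.03],
  ],
  squeeze=25,
)

```text
time_s: 4.45
eef_pos: [0.5654, -0.0775, 0.0278]
orientation: [[-1.0, 0.002, 0.003], [0.002, 1.0, 0.0], [-0.003, 0.0, -1.0]]
wrist_force: [-3.6, -0.6, 9.0]
finger_gap: 0.0362
grip_force: 25.3
```

Call:
send_rows(
  commands=[
    [[0,0,-0.02],[0,0,0],0.03],
    [[0,0,-0.035],[0,0,0],0.03],
    [[0,0,-0.04],[0,0,0],0.03],
    [[0,0.015,-0.035],[0,0,0],0.03],
    [[-0.001,0.03,-0.005],[0,0,0],0.03],
  ],
)

```text
time_s: 4.95
eef_pos: [0.5676, -0.0348, 0.1666]
orientation: [[-1.0, 0.006, 0.009], [0.006, 1.0, 0.0], [-0.009, 0.0, -1.0]]
wrist_force: [1.4, -0.2, -1.2]
finger_gap: 0.0359
grip_force: 25.4
```

Call:
send_rows(
  commands=[
    [[-0.001,0.035,0],[0,0,0],0.03],
    [[-0.001,0.035,0],[0,0,0],0.03],
    [[-0.001,0.035,0],[0,0,0],0.03],
    [[-0.001,0.035,0],[0,0,0],0.03],
    [[-0.001,0.035,0],[0,0,0],0.03],
  ],
)

```text
time_s: 5.45
eef_pos: [0.5708, 0.1442, 0.1621]
orientation: [[-1.0, 0.002, 0.002], [0.002, 1.0, 0.001], [-0.002, 0.001, -1.0]]
wrist_force: [-0.1, -0.2, 1.1]
finger_gap: 0.0363
grip_force: 25.4
```

Call:
send_rows(
  commands=[
    [[0,0.035,0],[0,0,0],0.03],
    [[0,0.035,0],[0,0,0],0.03],
    [[0,0.035,0],[0,0,0],0.03],
    [[0,0.02,0],[0,0,0],0.03],
    [[0,0,0],[0,0,0],0.03],
  ],
)

```text
time_s: 5.95
eef_pos: [0.57, 0.2713, 0.1611]
orientation: [[-1.0, -0.003, 0.001], [-0.003, 1.0, 0.002], [-0.001, 0.002, -1.0]]
wrist_force: [-0.4, 0.2, -0.8]
finger_gap: 0.0356
grip_force: 25.4
```

Run:
```python
from h import *
s=telemetry.observe();print(s["eef_pos"],s["finger_gap"],s["grip_force"],s["wrist_force"]);c,im=shot("wrist","w4")
cv2.imwrite("pics/w4s.png",cv2.resize(im,(400,300)))
```

```text
[0.57004784 0.27133838 0.16108555] 0.03559811172174737 25.351596722548493 [-0.41675296  0.16504993 -0.80273456]
```

View pics/w4s.png

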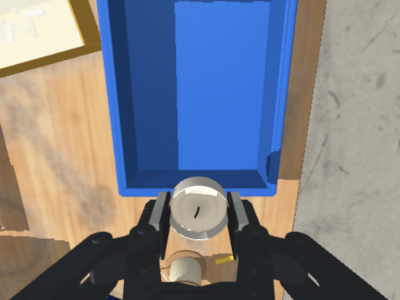

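The candle is held level, at (198,208) in the small view. Next I'll lower it into the tote, keeping a little clear of the rear wall.

Call:
send_rows(
  commands=[
    [[0.005,-0.001,0.03],[0,0,0],0.03],
    [[0,0,0.035],[0,0,0],0.03],
    [[0,0,0.035],[0,0,0],0.03],
    [[0,0,0.022],[0,0,0],0.03],
    [[0,0,0.007],[0,0,0],0.03],
  ],
)

```text
time_s: 6.5
eef_pos: [0.5649, 0.2639, 0.0297]
orientation: [[-1.0, 0.004, -0.003], [0.004, 1.0, -0.003], [0.003, -0.003, -1.0]]
wrist_force: [-4.4, -2.2, 19.4]
finger_gap: 0.0358
grip_force: 27.2
```

Call:
send_rows(
  commands=[
    [[0,0,0],[0,0,0],0.03],
    [[0,0,0],[0,0,0],0.03],
  ],
)

```text
time_s: 6.7
eef_pos: [0.5667, 0.2661, 0.0327]
orientation: [[-1.0, 0.003, 0.002], [0.003, 1.0, 0.001], [-0.002, 0.001, -1.0]]
wrist_force: [0.1, -0.2, 0.5]
finger_gap: 0.036
grip_force: 25.8
```

Call:
send_rows(
  commands=[
    [[0,0,0],[0,0,0],0.05],
    [[0,0,0],[0,0,0],0.05],
    [[0,0,0],[0,0,0],0.05],
    [[0,0,-0.01],[0,0,0],0.05],
    [[0,0,-0.035],[0,0,0],0.05],
  ],
)

```text
time_s: 7.2
eef_pos: [0.5636, 0.266, 0.0743]
orientation: [[-1.0, 0.001, -0.005], [0.001, 1.0, -0.003], [0.005, -0.003, -1.0]]
wrist_force: [-0.0, 0.4, 0.6]
finger_gap: 0.0501
grip_force: 0.0
```

Call:
send_rows(
  commands=[
    [[0,0,-0.04],[0,0,0],0.05],
    [[0,-0.01,-0.04],[0,0,0],0.05],
    [[0,-0.025,-0.015],[0,0,0],0.05],
    [[0,-0.04,0],[0,0,0],0.05],
    [[0,-0.04,0],[0,0,0],0.05],
  ],
)

```text
time_s: 7.7
eef_pos: [0.5657, 0.151, 0.1729]
orientation: [[-1.0, 0.0, 0.002], [0.0, 1.0, 0.001], [-0.002, 0.001, -1.0]]
wrist_force: [0.1, -0.7, 0.6]
finger_gap: 0.0499
grip_force: 0.0
```

Run:
```python
from h import *
c,im=shot("wrist","w5");print(blobs(im,(10,15,165),(35,110,255),100)[:5]); print(proj(c,np.array([.566,.267,.016])))
```

```text
[(np.int32(50020), [194.5, 127.6], [1, 0, 317, 366]), (np.int32(11421), [40.8, 219.5], [0, 134, 104, 156]), (np.int32(2439), [433.2, 274.3], [404, 249, 82, 65]), (np.int32(1425), [366.2, 275.6], [341, 250, 48, 58]), (np.int32(808), [378.7, 179.0], [358, 166, 45, 35])]
[381.76284502 184.71053499]
```

Call:
send_rows(
  commands=[
    [[-0.001,-0.04,0],[0,0,0],0.05],
    [[-0.001,-0.04,0],[0,0,0],0.05],
    [[-0.001,-0.04,0],[0,0,0],0.05],
    [[-0.001,-0.04,0],[0,0,0],0.05],
    [[-0.001,-0.04,0],[0,0,0],0.05],
  ],
)

```text
time_s: 8.25
eef_pos: [0.5701, -0.0496, 0.1722]
orientation: [[-1.0, 0.001, 0.001], [0.001, 1.0, 0.001], [-0.001, 0.001, -1.0]]
wrist_force: [-0.1, -0.1, 0.2]
finger_gap: 0.05
grip_force: 0.0
```

Call:
send_rows(
  commands=[
    [[0,-0.04,0],[0,0,0],0.05],
    [[0,-0.04,0],[0,0,0],0.05],
    [[0,-0.035,0],[0,0,0],0.05],
    [[0,-0.017,0],[0,0,0],0.05],
    [[0,0,0],[0,0,0],0.05],
  ],
)

```text
time_s: 8.75
eef_pos: [0.5693, -0.1836, 0.1721]
orientation: [[-1.0, 0.006, 0.001], [0.006, 1.0, -0.001], [-0.001, -0.001, -1.0]]
wrist_force: [-0.4, 0.4, 0.0]
finger_gap: 0.05
grip_force: 0.0
```

Run:
```python
from h import *
c,im=shot("wrist","w6");c2,_=load("w2");h=blobs(im,(0,110,80),(8,255,255),100);print(h)
X,e=tri([(c2,191.9,211.6),(c,*h[0][1])]);print(X,e,onz(c,*h[0][1],.012));print(telemetry.observe()["eef_pos"])
# end wall: top edge & floor edge on row of candle
g=cv2.cvtColor(im,cv2.COLOR_BGR2GRAY).astype(int);row=int(h[0][1][1]);print([ (u,g[row,u]) for u in range(max(0,int(h[0][1][0])-100),int(h[0][1][0])-25,3)])
```

```text
[(np.int32(1024), [256.4, 185.7], [238, 169, 38, 35])]
[ 0.57136824 -0.18188453  0.01256923] 0.00020130271753377384 [ 0.57134591 -0.18195834  0.012     ]
[ 0.56980832 -0.18126936  0.17183722]
[(156, np.int64(133)), (159, np.int64(129)), (162, np.int64(125)), (165, np.int64(133)), (168, np.int64(131)), (171, np.int64(131)), (174, np.int64(131)), (177, np.int64(128)), (180, np.int64(130)), (183, np.int64(127)), (186, np.int64(126)), (189, np.int64(129)), (192, np.int64(134)), (195, np.int64(136)), (198, np.int64(138)), (201, np.int64(70)), (204, np.int64(69)), (207, np.int64(120)), (210, np.int64(90)), (213, np.int64(89)), (216, np.int64(89)), (219, np.int64(89)), (222, np.int64(89)), (225, np.int64(88)), (228, np.int64(89))]
```

White sits in the tote as expected. Now for the red one, with a slight bias away from the end wall.

Call:
send_rows(
  commands=[
    [[-0.0015,0.0015,0.04],[0,0,0],0.05],
    [[0,0,0.04],[0,0,0],0.05],
    [[0,0,0.04],[0,0,0],0.05],
    [[0,0,0.02],[0,0,0],0.05],
    [[0,0,0.004],[0,0,0],0.05],
  ],
)

```text
time_s: 9.3
eef_pos: [0.5703, -0.1763, 0.0249]
orientation: [[-1.0, -0.001, -0.004], [-0.001, 1.0, 0.002], [0.004, 0.002, -1.0]]
wrist_force: [-0.0, 0.3, 1.2]
finger_gap: 0.0502
grip_force: 0.0
```

Call:
send_rows(
  commands=[
    [[0,0,0],[0,0,0],0.03],
    [[0,0,0],[0,0,0],0.03],
    [[0,0,0],[0,0,0],0.03],
    [[0,0,0],[0,0,0],0.03],
    [[0,0,0],[0,0,0],0.03],
  ],
)

```text
time_s: 9.8
eef_pos: [0.5719, -0.1786, 0.0279]
orientation: [[-1.0, 0.001, 0.001], [0.001, 1.0, 0.0], [-0.001, 0.0, -1.0]]
wrist_force: [0.2, 0.4, 0.5]
finger_gap: 0.0363
grip_force: 26.8
```

Call:
send_rows(
  commands=[
    [[0,0,-0.02],[0,0,0],0.03],
    [[0,0,-0.035],[0,0,0],0.03],
    [[0,0,-0.04],[0,0,0],0.03],
    [[0,0.015,-0.035],[0,0,0],0.03],
    [[0.004,0.031,-0.005],[0,0,0],0.03],
  ],
)

```text
time_s: 10.3
eef_pos: [0.5694, -0.1356, 0.1672]
orientation: [[-1.0, 0.006, 0.007], [0.006, 1.0, -0.002], [-0.007, -0.002, -1.0]]
wrist_force: [0.5, 0.7, -0.8]
finger_gap: 0.0361
grip_force: 26.8
```

Call:
send_rows(
  commands=[
    [[0.004,0.04,0],[0,0,0],0.03],
    [[0.004,0.04,0],[0,0,0],0.03],
    [[0.004,0.04,0],[0,0,0],0.03],
    [[0.004,0.04,0],[0,0,0],0.03],
    [[0.004,0.04,0],[0,0,0],0.03],
  ],
)

```text
time_s: 10.8
eef_pos: [0.5475, 0.0689, 0.1627]
orientation: [[-1.0, 0.002, 0.001], [0.002, 1.0, 0.0], [-0.001, 0.0, -1.0]]
wrist_force: [0.4, -0.2, 0.3]
finger_gap: 0.0364
grip_force: 26.8
```

Call:
send_rows(
  commands=[
    [[0.007,0.04,0],[0,0,0],0.03],
    [[0.007,0.04,0],[0,0,0],0.03],
    [[0.007,0.04,0],[0,0,0],0.03],
    [[0.007,0.04,0],[0,0,0],0.03],
    [[0,0.04,0],[0,0,0],0.03],
  ],
)

```text
time_s: 11.3
eef_pos: [0.5192, 0.2691, 0.1628]
orientation: [[-1.0, 0.001, -0.0], [0.001, 1.0, 0.001], [0.0, 0.001, -1.0]]
wrist_force: [1.7, -0.1, 0.5]
finger_gap: 0.0362
grip_force: 26.8
```

Call:
send_rows(
  commands=[
    [[0,0,0],[0,0,0],0.03],
  ],
)

```text
time_s: 11.4
eef_pos: [0.5183, 0.2741, 0.1622]
orientation: [[-1.0, -0.007, -0.0], [-0.007, 1.0, 0.003], [0.0, 0.003, -1.0]]
wrist_force: [-0.4, 0.0, -0.4]
finger_gap: 0.0356
grip_force: 26.8
```

Run:
```python
from h import *
c,im=shot("wrist","w7");s=telemetry.observe();print(s["eef_pos"],s["finger_gap"],s["grip_force"])
print(blobs(im,(0,110,80),(8,255,255),100)[:2]);print(proj(c,np.array([.52,.267,.145])))
```

```text
[0.5191567  0.27049481 0.16217711] 0.03611418388727454 26.766326018739335
[(np.int32(2999), [253.7, 267.5], [218, 241, 72, 55])]
[239.72633218 269.20328567]
```

Call:
send_rows(
  commands=[
    [[0,-0.002,0.03],[0,0,0],0.03],
    [[0,0,0.035],[0,0,0],0.03],
    [[0,0,0.035],[0,0,0],0.03],
    [[0,0,0.02],[0,0,0],0.03],
    [[0,0,0.006],[0,0,0],0.03],
  ],
)

```text
time_s: 11.95
eef_pos: [0.5192, 0.2633, 0.0342]
orientation: [[-1.0, 0.003, -0.003], [0.003, 1.0, -0.003], [0.003, -0.003, -1.0]]
wrist_force: [0.0, -0.3, 1.2]
finger_gap: 0.0361
grip_force: 26.8
```

Call:
send_rows(
  commands=[
    [[0,0,0.002],[0,0,0],0.03],
    [[0,0,0.001],[0,0,0],0.03],
    [[0,0,0],[0,0,0],0.03],
  ],
)

```text
time_s: 12.25
eef_pos: [0.5209, 0.2656, 0.0345]
orientation: [[-1.0, 0.002, 0.002], [0.002, 1.0, 0.001], [-0.002, 0.001, -1.0]]
wrist_force: [0.2, -0.5, -0.2]
finger_gap: 0.0361
grip_force: 26.8
```

Call:
send_rows(
  commands=[
    [[0,0,0.002],[0,0,0],0.03],
    [[0,0,0.002],[0,0,0],0.03],
    [[0,0,0],[0,0,0],0.03],
  ],
)

```text
time_s: 12.55
eef_pos: [0.5205, 0.2657, 0.03]
orientation: [[-1.0, 0.001, 0.001], [0.001, 1.0, 0.001], [-0.001, 0.001, -1.0]]
wrist_force: [-0.5, -1.1, 5.1]
finger_gap: 0.0363
grip_force: 27.2
```

Call:
send_rows(
  commands=[
    [[0,0,0],[0,0,0],0.05],
    [[0,0,0],[0,0,0],0.05],
    [[0,0,0],[0,0,0],0.05],
    [[0,0,-0.015],[0,0,0],0.05],
    [[0,0,-0.04],[0,0,0],0.05],
  ],
)

```text
time_s: 13.05
eef_pos: [0.5181, 0.2643, 0.0827]
orientation: [[-1.0, 0.001, -0.005], [0.001, 1.0, -0.004], [0.005, -0.004, -1.0]]
wrist_force: [0.7, 0.3, 0.5]
finger_gap: 0.0501
grip_force: 0.0
```

Call:
send_rows(
  commands=[
    [[0,0,-0.045],[0,0,0],0.05],
    [[0,0,-0.045],[0,0,0],0.05],
    [[0.008,-0.02,-0.045],[0,0,0],0.05],
    [[0.008,-0.04,-0.02],[0,0,0],0.05],
    [[0.008,-0.04,-0.01],[0,0,0],0.05],
  ],
)

```text
time_s: 13.55
eef_pos: [0.4964, 0.1646, 0.2528]
orientation: [[-1.0, 0.001, 0.004], [0.001, 1.0, 0.002], [-0.004, 0.002, -1.0]]
wrist_force: [0.4, -0.5, 0.7]
finger_gap: 0.05
grip_force: 0.0
```

Run:
```python
from h import *
c,im=shot("wrist","w8");h=blobs(im,(0,110,80),(8,255,255),100)[0];print(h,onz(c,*h[1],.014));roi=[b for b in blobs(im,(10,15,165),(35,110,255),100) if abs(b[1][0]-h[1][0])<60];print([(b[0],b[1],onz(c,*b[1],.016).round(4)) for b in roi][:4])
```

```text
(np.int32(584), [339.3, 183.9], [326, 171, 28, 27]) [0.52100489 0.26508192 0.014     ]
[(np.int32(3300), [352.1, 50.5], array([0.3777, 0.2654, 0.016 ])), (np.int32(1066), [382.3, 283.6], array([0.6567, 0.3326, 0.016 ])), (np.int32(603), [337.3, 219.5], array([0.5656, 0.266 , 0.016 ]))]
```

Call:
send_rows(
  commands=[
    [[0.008,-0.04,0],[0,0,0],0.05],
    [[0.008,-0.04,0],[0,0,0],0.05],
    [[0.008,-0.04,0],[0,0,0],0.05],
    [[0.008,-0.04,0],[0,0,0],0.05],
    [[0.008,-0.04,0],[0,0,0],0.05],
  ],
)

```text
time_s: 14.1
eef_pos: [0.455, -0.0363, 0.2501]
orientation: [[-1.0, 0.002, 0.001], [0.002, 1.0, 0.001], [-0.001, 0.001, -1.0]]
wrist_force: [0.5, 0.6, -0.6]
finger_gap: 0.0504
grip_force: 0.0
```

Call:
send_rows(
  commands=[
    [[0.008,-0.04,0],[0,0,0],0.05],
    [[0.008,-0.04,0],[0,0,0],0.05],
    [[0.008,-0.04,0],[0,0,0],0.05],
    [[0,0,0],[0,0,1.36],0.05],
    [[0,0,0],[0,0,1.36],0.05],
  ],
)

```text
time_s: 14.6
eef_pos: [0.431, -0.156, 0.2501]
orientation: [[-0.957, 0.291, 0.001], [0.291, 0.957, 0.001], [-0.001, 0.001, -1.0]]
wrist_force: [0.6, -0.0, -0.2]
finger_gap: 0.0499
grip_force: 0.0
```

Call:
send_rows(
  commands=[
    [[0,0,0],[0,0,1.36],0.05],
    [[0,0,0],[0,0,1.36],0.05],
    [[0,0,0],[0,0,1.36],0.05],
    [[0,0,0],[0,0,1.36],0.05],
    [[0,0,0],[0,0,1.36],0.05],
  ],
)

```text
time_s: 15.1
eef_pos: [0.4313, -0.1548, 0.25]
orientation: [[-0.536, 0.844, 0.001], [0.844, 0.536, 0.001], [0.0, 0.001, -1.0]]
wrist_force: [0.5, -1.0, -0.1]
finger_gap: 0.05
grip_force: 0.0
```

Call:
send_rows(
  commands=[
    [[0,0,0],[0,0,1.36],0.03],
    [[0,0,0],[0,0,1.36],0.03],
    [[0,0,0],[0,0,1.36],0.03],
    [[0,0,0],[0,0,1.4],0.03],
    [[0,0,0],[0,0,0],0.03],
  ],
)

```text
time_s: 15.6
eef_pos: [0.4314, -0.1547, 0.25]
orientation: [[0.004, 1.0, 0.001], [1.0, -0.004, 0.001], [0.001, 0.001, -1.0]]
wrist_force: [0.9, 0.2, 0.8]
finger_gap: 0.0298
grip_force: 0.0
```

Run:
```python
from h import *
s=telemetry.observe();print(s["eef_pos"],s["orientation"].round(3).tolist(),np.round(s["joint_positions"],2));c,im=shot("wrist","w9");shot("side","d9")
c2,_=load("w2");u,v=proj(c,np.array([.423,-.184,.093])).astype(int);print(u,v)
x0,y0=max(0,u-60),max(0,v-60);print(x0,y0);cv2.imwrite("pics/w9c.png",cv2.resize(im[y0:y0+120,x0:x0+150],None,fx=4,fy=4))
```

```text
[ 0.43137925 -0.15474305  0.24996784] [[0.004, 1.0, 0.001], [1.0, -0.004, 0.001], [0.001, 0.001, -1.0]] [-0.46 -0.09  0.68  1.91  0.06  1.3   0.2 ]
245 213
185 153
```

View pics/w9c.png

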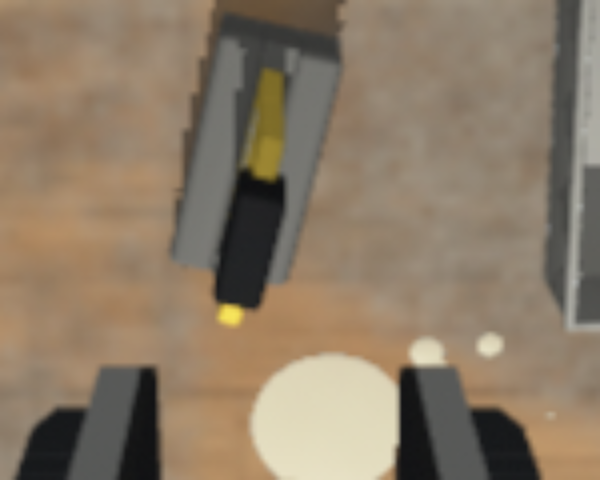

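In the crop, the block's top face is centred at about (250,247) with its long axis ~12° off world y. The candles check out at (0.521,0.265) and (0.566,0.266).

Run:
```python
from h import *
c,im=load("w9");c2,_=load("w2");cd,d=load("d9")
a=(185+250/4,153+247/4)
print(onz(c,*a,.093),tri([(c,*a),(c2,162.1,94.3)]),tri([(c,*a),(c2,162.1,94.3),(cd,228.5,273)]))
e=(185+230/4,153+315/4);print("yellow end",onz(c,*e,.093))
for X,Y in ((262,187),(237,304)): print(onz(c,185+X/4,153+Y/4,.093))
for X,Y in ((218,35),(172,262),(283,282),(340,62)): print("stand",onz(c,185+X/4,153+Y/4,.027))
w,hk=load("w1");print("hook tip",tri([(w,204,112),(load("d2")[0],158,153)]),"cup",onz(w,235,48,.062))
```

```text
[ 0.4247063  -0.18483554  0.093     ] (array([ 0.4237848 , -0.18768218,  0.0853481 ]), np.float64(0.0007838315376956029)) (array([ 0.42387548, -0.18519305,  0.09264976]), np.float64(0.0009829465390142269))
yellow end [ 0.41973091 -0.20232259  0.093     ]
[ 0.42764275 -0.16992687  0.093     ]
[ 0.42144543 -0.19945378  0.093     ]
stand [ 0.41508504 -0.14885541  0.027     ]
stand [ 0.40037297 -0.21623606  0.027     ]
stand [ 0.43272888 -0.22274022  0.027     ]
stand [ 0.44868312 -0.15662312  0.027     ]
hook tip (array([0.33802084, 0.26913177, 0.11873618]), np.float64(0.000662655944297556)) cup [0.29423057 0.30931765 0.062     ]
```

Call:
send_rows(
  commands=[
    [[0,0,0],[0,0,1.04],0.03],
    [[0,0,0],[0,0,1.04],0.03],
    [[-0.0157,0,0.03],[0,0,0],0.03],
    [[-0.0157,0,0.03],[0,0,0],0.03],
    [[0,0,0],[0,0,0],0.03],
  ],
)

```text
time_s: 16.2
eef_pos: [0.4223, -0.1863, 0.1867]
orientation: [[0.216, 0.976, -0.005], [0.976, -0.216, 0.0], [-0.001, -0.005, -1.0]]
wrist_force: [-1.3, 0.1, 0.3]
finger_gap: 0.0303
grip_force: 0.0
```

Run:
```python
from h import *
a=np.radians(12.5);R=np.array([[np.sin(a),np.cos(a),0],[np.cos(a),-np.sin(a),0],[0,0,-1.]])
print(telemetry.observe()["eef_pos"],go([.4243,-.1853,.099],R))
c,im=shot("wrist","w10");u,v=proj(c,np.array([.4243,-.185,.093])).astype(int);print(u,v)
m=cv2.inRange(cv2.cvtColor(im,cv2.COLOR_BGR2HSV),(22,120,110),(35,255,255));print([b for b in blobs(im,(22,120,110),(35,255,255),30) if abs(b[1][0]-u)<60])
```

```text
[ 0.42226425 -0.18629448  0.18669719] (array([0.0015, 0.0022, 0.0877]), array([-0.046,  0.009, -0.   ]))
257 206
[(np.int32(211), [258.0, 167.8], [255, 152, 8, 31]), (np.int32(41), [256.9, 228.4], [254, 226, 7, 6])]
```

Call:
send_rows(
  commands=[
    [[0,0,0.03],[0,0,0],0.03],
    [[0,0,0.03],[0,0,0],0.03],
    [[0,0,0.02],[0,0,0],0.03],
    [[0,0,0.01],[0,0,0],0.03],
    [[0,0,0],[0,0,0],0.03],
  ],
  squeeze=40,
)

```text
time_s: 16.75
eef_pos: [0.425, -0.1845, 0.0994]
orientation: [[0.215, 0.977, -0.001], [0.977, -0.215, 0.0], [0.0, -0.001, -1.0]]
wrist_force: [0.4, 0.7, 0.4]
finger_gap: 0.0305
grip_force: 0.0
```

Call:
send_rows(
  commands=[
    [[0,0,0],[0,0,0],0.03],
    [[0,0,0],[0,0,0],0.005],
    [[0,0,0],[0,0,0],0.005],
    [[0,0,0],[0,0,0],0.005],
    [[0,0,0],[0,0,0],0.005],
  ],
  squeeze=40,
)

```text
time_s: 17.25
eef_pos: [0.4256, -0.1852, 0.1006]
orientation: [[0.217, 0.976, 0.002], [0.976, -0.217, 0.0], [0.001, 0.002, -1.0]]
wrist_force: [-1.3, 0.8, 6.9]
finger_gap: 0.0112
grip_force: 40.4
```

Call:
send_rows(
  commands=[
    [[0,0,-0.02],[0,0,0],0.005],
    [[0,0,-0.03],[0,0,0],0.005],
    [[0,0,-0.04],[0,0,0],0.005],
    [[0,0,-0.04],[0,0,0],0.005],
    [[0,0,-0.03],[0,0,0],0.005],
  ],
)

```text
time_s: 17.75
eef_pos: [0.425, -0.1856, 0.2625]
orientation: [[0.218, 0.976, 0.003], [0.976, -0.218, 0.0], [0.001, 0.003, -1.0]]
wrist_force: [0.5, 0.3, -0.4]
finger_gap: 0.0109
grip_force: 39.5
```

Call:
send_rows(
  commands=[
    [[0,0,0],[0,0,-1.04],0.005],
    [[0,0,0],[0,0,-1.07],0.005],
    [[0,0,0],[0,0,0],0.005],
  ],
)

```text
time_s: 18.05
eef_pos: [0.4248, -0.1853, 0.2601]
orientation: [[-0.004, 1.0, 0.002], [1.0, 0.004, 0.0], [0.0, 0.002, -1.0]]
wrist_force: [0.3, 0.6, 0.3]
finger_gap: 0.0107
grip_force: 39.5
```

Call:
send_rows(
  commands=[
    [[0.037,0.005,0],[0,0,0],0.005],
    [[0.037,0.005,0],[0,0,0],0.005],
    [[0.037,0.005,0],[0,0,0],0.005],
    [[0.037,0.005,0],[0,0,0],0.005],
    [[0.037,0.005,0],[0,0,0],0.005],
  ],
)

```text
time_s: 18.55
eef_pos: [0.4493, 0.0013, 0.2597]
orientation: [[0.002, 1.0, 0.001], [1.0, -0.002, 0.0], [0.0, 0.001, -1.0]]
wrist_force: [0.8, -0.6, -0.8]
finger_gap: 0.0108
grip_force: 39.5
```

Call:
send_rows(
  commands=[
    [[0.037,-0.007,0],[0,0,0],0.005],
    [[0.037,-0.007,0],[0,0,0],0.005],
    [[0.037,-0.007,0],[0,0,0],0.005],
    [[0.037,-0.007,0],[0,0,0],0.005],
    [[0,0,0],[0,0,0],0.005],
  ],
)

```text
time_s: 19.05
eef_pos: [0.4197, 0.1525, 0.2593]
orientation: [[-0.005, 1.0, -0.0], [1.0, 0.005, 0.001], [0.001, -0.0, -1.0]]
wrist_force: [-0.4, -1.1, -0.5]
finger_gap: 0.0109
grip_force: 39.5
```

Run:
```python
from h import *
R=np.array([[0,1,0],[1,0,0],[0,0,-1.]])
s=telemetry.observe();print(s["eef_pos"],s["finger_gap"],s["grip_force"],np.round(s["joint_positions"],2),go([.318,.269,.26],R))
cs,d=shot("side","d11");w,im=shot("wrist","w11")
e=np.array(s["eef_pos"]);u,v=proj(cs,e-[0,0,.05]).astype(int);print(u,v)
a=d[v-60:v+60,u-60:u+60];b=im[150:350,160:360]
cv2.imwrite("pics/t11.png",np.hstack([cv2.resize(a,(400,400)),cv2.resize(b,(400,400))]))
```

```text
[0.41967392 0.15249223 0.25934291] 0.010856702285135479 39.47100341320038 [-0.77 -0.09  0.3   1.91  0.03  1.31 -0.47] (array([ 0.117 , -0.1011, -0.0006]), array([-0.002, -0.006,  0.05 ]))
190 139
```

View pics/t11.png

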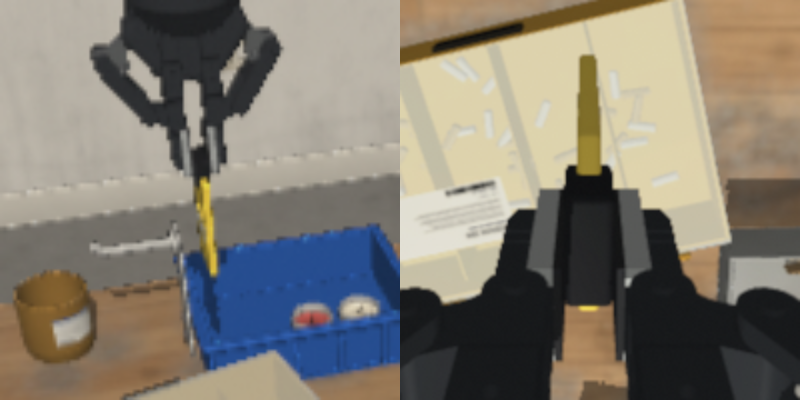

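The tag is held straight, with the plate edge-on at crop (205,225), and both candles show upright in the tote at (313,315) and (358,307). I've now viewed 11 pictures, one over the limit of 10, so I'll use numbers only from here on. Next is the move to above the hook's tip.

Call:
send_rows(
  commands=[
    [[0.029,-0.025,0],[0,0,0.05],0.005],
    [[0.029,-0.025,0],[0,0,0],0.005],
    [[0.029,-0.025,0],[0,0,0],0.005],
    [[0.029,-0.025,0],[0,0,0],0.005],
    [[0,0,0],[0,0,0],0.005],
  ],
)

```text
time_s: 19.65
eef_pos: [0.3191, 0.2663, 0.2595]
orientation: [[0.001, 1.0, -0.0], [1.0, -0.001, 0.001], [0.001, -0.0, -1.0]]
wrist_force: [0.3, -0.8, -0.8]
finger_gap: 0.0109
grip_force: 39.5
```

Call:
send_rows(
  commands=[
    [[0,0,0],[0,0,0],0.005],
    [[0,0,0],[0,0,0],0.005],
  ],
)

```text
time_s: 19.85
eef_pos: [0.3225, 0.2627, 0.2594]
orientation: [[0.007, 1.0, 0.0], [1.0, -0.007, 0.0], [0.0, 0.0, -1.0]]
wrist_force: [0.6, 0.7, 0.3]
finger_gap: 0.0106
grip_force: 39.4
```

Run:
```python
from h import *
R=np.array([[0,1,0],[1,0,0],[0,0,-1.]])
s=telemetry.observe();e=np.array(s["eef_pos"]);print(e,go([.318,.269,.1615],R))
cs,d=shot("side","d12");w,im=shot("wrist","w12")
for n,c,i in (("side",cs,d),("wrist",w,im)):
    u,v=proj(c,e-[0,0,.06]); print(n,u,v,[b for b in blobs(i,(20,110,80),(36,255,255),20) if abs(b[1][0]-u)<40 and abs(b[1][1]-v)<60])
print("pred side near-bottom",proj(cs,e+[0,-.025,-.0955]),"shoulder",proj(cs,e+[0,-.025,-.0275]), "eye mid",proj(cs,e+[0,0,-.0275]),proj(cs,e+[0,.025,-.0955]))
print("pred wrist near-bottom",proj(w,e+[0,.025,-.0955]),proj(w,e+[0,.025,-.0275]))
```

```text
[0.32248218 0.26269014 0.25941347] (array([ 0.0063, -0.0045,  0.0979]), array([ 0.002, -0.   , -0.065]))
side 147.35460883110323 128.74479765099613 [(np.int32(69), [147.2, 130.9], [144, 118, 7, 28])]
wrist 254.92373694127306 228.74398620161105 [(np.int32(661), [253.8, 209.7], [248, 177, 13, 61])]
pred side near-bottom [150.40718616 145.06821943] shoulder [145.97740136 121.53485782] eye mid [145.21487872 117.37514219] [148.80731    136.36450373]
pred wrist near-bottom [254.56286416 174.83764395] [254.80278653 210.19005587]
```

Call:
send_rows(
  commands=[
    [[0.006,-0.002,0.0],[0,0,-0.06],0.005],
    [[0,0,0.02],[0,0,0],0.005],
    [[0,0,0.02],[0,0,0],0.005],
    [[0,0,0],[0,0,0],0.005],
    [[0,0,0],[0,0,0],0.005],
  ],
)

```text
time_s: 20.45
eef_pos: [0.3195, 0.2701, 0.2197]
orientation: [[-0.003, 1.0, -0.0], [1.0, 0.003, -0.0], [-0.0, -0.0, -1.0]]
wrist_force: [0.3, 0.7, 0.9]
finger_gap: 0.0105
grip_force: 39.5
```

Run:
```python
from h import *
R=np.array([[0,1,0],[1,0,0],[0,0,-1.]])
s=telemetry.observe();e=np.array(s["eef_pos"]);print(e,go([.319,.269,.1615],R),np.round(s["joint_positions"],2),np.round(s["joint_vel"],2))
w,im=shot("wrist","w13")
m=cv2.inRange(cv2.cvtColor(im,cv2.COLOR_BGR2HSV),(0,0,140),(180,40,255));cv2.imwrite("pics/m13.png",m)
print(proj(w,np.array([.34,.269,.119])),proj(w,np.array([.39,.269,.119])),[b for b in blobs(im,(0,0,140),(180,40,255),60)][:6])
c,d=shot("side","d13");print("cup",blobs(d[150:200,120:175],(8,100,60),(22,255,255),60)[:2])
```

```text
[0.31947905 0.27010547 0.21969649] (array([-0.0011, -0.0005,  0.0582]), array([-0.002,  0.002,  0.025])) [-0.92 -0.11  0.1   2.02  0.01  1.23 -0.82] [-0.   -0.01  0.   -0.02  0.   -0.    0.  ]
[282.42842573 207.01909981] [349.83690237 207.17841021] [(np.int32(41472), [154.8, 69.5], [0, 0, 512, 235]), (np.int32(3369), [86.8, 282.1], [35, 257, 89, 75]), (np.int32(1946), [254.0, 337.9], [235, 303, 40, 64]), (np.int32(1575), [380.1, 296.2], [330, 271, 76, 59]), (np.int32(1068), [17.2, 272.1], [0, 256, 39, 32]), (np.int32(814), [489.3, 173.7], [465, 158, 46, 36])]
cup [(np.int32(1261), [26.7, 30.2], [2, 10, 53, 40])]
```

Run:
```python
from h import *
w,im=load("w13");hs=cv2.cvtColor(im,cv2.COLOR_BGR2HSV).astype(int)
for u in (290,310,330,345): print(u,[(v,hs[v,u,1],hs[v,u,2]) for v in range(194,222,1) if hs[v,u,1]<60 and hs[v,u,2]>90])
m=((hs[...,1]<60)&(hs[...,2]>120)); P=np.argwhere(m[198:222,262:372]);print("u range",sorted(set(P[:,1]+262))[:3],P[:,1].max()+262)
# stereo with w1 bar line centre at several u
w1=load("w1")[0]
for v in (125,150,175):
    u=216.465+(v-144.543)*.37959/.92516; o,d=ray(w1,u,v)
    for z in (.113,.115,.117,.119): X=o+d*(z-o[2])/d[2]; print(v,z,X.round(4),proj(w,X).round(1))
```

```text
290 [(200, np.int64(30), np.int64(126)), (201, np.int64(12), np.int64(124)), (202, np.int64(14), np.int64(128)), (203, np.int64(13), np.int64(137)), (204, np.int64(12), np.int64(152)), (205, np.int64(12), np.int64(169)), (206, np.int64(15), np.int64(188)), (207, np.int64(15), np.int64(210)), (208, np.int64(13), np.int64(221)), (209, np.int64(10), np.int64(230))]
310 [(200, np.int64(27), np.int64(125)), (201, np.int64(10), np.int64(125)), (202, np.int64(14), np.int64(132)), (203, np.int64(13), np.int64(156)), (204, np.int64(12), np.int64(190)), (205, np.int64(12), np.int64(212)), (206, np.int64(10), np.int64(224)), (207, np.int64(9), np.int64(235)), (208, np.int64(9), np.int64(239)), (209, np.int64(9), np.int64(238)), (210, np.int64(54), np.int64(226))]
330 [(199, np.int64(54), np.int64(146)), (200, np.int64(21), np.int64(122)), (201, np.int64(12), np.int64(125)), (202, np.int64(14), np.int64(132)), (203, np.int64(13), np.int64(156)), (204, np.int64(12), np.int64(188)), (205, np.int64(13), np.int64(210)), (206, np.int64(11), np.int64(223)), (207, np.int64(10), np.int64(234)), (208, np
[... 593 characters left out ...]
t64(237)), (209, np.int64(8), np.int64(237)), (210, np.int64(5), np.int64(164))]
u range [np.int64(276), np.int64(277), np.int64(278)] 371
125 0.113 [0.3486 0.2676 0.113 ] [293. 206.]
125 0.115 [0.3485 0.2679 0.115 ] [293.2 206.5]
125 0.117 [0.3484 0.2683 0.117 ] [293.4 207. ]
125 0.119 [0.3483 0.2686 0.119 ] [293.6 207.5]
150 0.113 [0.3714 0.2679 0.113 ] [323.  205.7]
150 0.115 [0.3711 0.2682 0.115 ] [323.2 206.2]
150 0.117 [0.3709 0.2685 0.117 ] [323.5 206.7]
150 0.119 [0.3706 0.2689 0.119 ] [323.7 207.3]
175 0.113 [0.3954 0.2681 0.113 ] [354.6 205.5]
175 0.115 [0.395  0.2685 0.115 ] [354.8 206. ]
175 0.117 [0.3945 0.2688 0.117 ] [355.1 206.5]
175 0.119 [0.3941 0.2691 0.119 ] [355.4 207. ]
```

Call:
send_rows(
  commands=[
    [[-0.001,0.0025,0.02],[0,0,0],0.005],
    [[0,0,0.02],[0,0,0],0.005],
    [[0,0,0.012],[0,0,0],0.005],
    [[0,0,0.005],[0,0,0],0.005],
    [[0,0,0],[0,0,0],0.005],
  ],
)

```text
time_s: 21.05
eef_pos: [0.3219, 0.2691, 0.1624]
orientation: [[-0.003, 1.0, -0.0], [1.0, 0.003, -0.0], [-0.0, -0.0, -1.0]]
wrist_force: [-0.1, 0.5, 0.3]
finger_gap: 0.0109
grip_force: 39.5
```

Call:
send_rows(
  commands=[
    [[0,0,0],[0,0,0],0.005],
  ],
)

```text
time_s: 21.15
eef_pos: [0.3222, 0.2695, 0.1632]
orientation: [[-0.003, 1.0, 0.001], [1.0, 0.003, 0.001], [0.001, 0.001, -1.0]]
wrist_force: [-0.0, 0.1, -0.0]
finger_gap: 0.0109
grip_force: 39.5
```

Run:
```python
from h import *
R=np.array([[0,1,0],[1,0,0],[0,0,-1.]])
s=telemetry.observe();e=np.array(s["eef_pos"]);print(e,go([.369,.269,.161],R),s["wrist_force"])
c,d=shot("side","d14");print("cup",blobs(d[150:200,120:175],(8,100,60),(22,255,255),60)[:2])
u,v=proj(c,e-[0,0,.06]);print(u,v,[b for b in blobs(d,(22,140,110),(36,255,255),15) if abs(b[1][0]-u)<30 and abs(b[1][1]-v)<40], proj(c,e+[0,-.025,-.0955]))
```

```text
[0.32222456 0.26947644 0.16315055] (array([-0.0006,  0.0468,  0.0022]), array([ 0.007, -0.009,  0.028])) [-0.00499597  0.11591498 -0.01540807]
cup [(np.int32(1241), [26.6, 30.4], [2, 10, 53, 40])]
152.87800293079363 158.57802220847378 [(np.int32(55), [153.0, 161.5], [150, 149, 7, 25])] [155.72265688 173.78872423]
```

Call:
send_rows(
  commands=[
    [[0,0.003,0.0025],[0,0,0],0.005],
    [[0,0.008,0],[0,0,0],0.005],
    [[0,0.01,0],[0,0,0],0.005],
    [[0,0.01,0],[0,0,0],0.005],
    [[0,0,0],[0,0,0],0.005],
  ],
)

```text
time_s: 21.7
eef_pos: [0.3545, 0.2689, 0.1598]
orientation: [[-0.001, 1.0, 0.0], [1.0, 0.001, -0.0], [-0.0, 0.0, -1.0]]
wrist_force: [0.6, 0.2, -0.6]
finger_gap: 0.0109
grip_force: 39.5
```

Call:
send_rows(
  commands=[
    [[0,0.01,0],[0,0,0],0.005],
    [[0,0.006,0],[0,0,0],0.005],
    [[0,0,0],[0,0,0],0.005],
    [[0,0,0],[0,0,0],0.005],
  ],
)

```text
time_s: 22.1
eef_pos: [0.3688, 0.2692, 0.1597]
orientation: [[-0.003, 1.0, -0.0], [1.0, 0.003, -0.0], [-0.0, -0.0, -1.0]]
wrist_force: [0.8, -0.1, -1.3]
finger_gap: 0.0113
grip_force: 39.5
```

Call:
send_rows(
  commands=[
    [[0,0,0.005],[0,0,0],0.005],
    [[0,0,0.004],[0,0,0],0.005],
    [[0,0,0.001],[0,0,0],0.005],
    [[0,0,0],[0,0,0],0.005],
    [[0,0,0],[0,0,0],0.005],
  ],
)

```text
time_s: 22.6
eef_pos: [0.3688, 0.2693, 0.1498]
orientation: [[-0.003, 1.0, -0.0], [1.0, 0.003, 0.0], [0.0, -0.0, -1.0]]
wrist_force: [0.5, -0.3, 0.1]
finger_gap: 0.0111
grip_force: 39.5
```

Call:
send_rows(
  commands=[
    [[0,0,0.001],[0,0,0],0.005],
    [[0,0,0.001],[0,0,0],0.005],
    [[0,0,0],[0,0,0],0.005],
  ],
)

```text
time_s: 22.9
eef_pos: [0.3689, 0.2692, 0.1477]
orientation: [[-0.003, 1.0, -0.0], [1.0, 0.003, 0.0], [0.0, -0.0, -1.0]]
wrist_force: [0.1, -0.8, 0.0]
finger_gap: 0.011
grip_force: 39.5
```

Call:
send_rows(
  commands=[
    [[0,0,0.001],[0,0,0],0.005],
    [[0,0,0],[0,0,0],0.005],
  ],
)

```text
time_s: 23.1
eef_pos: [0.369, 0.2693, 0.1469]
orientation: [[-0.003, 1.0, 0.0], [1.0, 0.003, 0.0], [0.0, 0.0, -1.0]]
wrist_force: [-0.4, 0.3, 2.0]
finger_gap: 0.0109
grip_force: 39.8
```

Call:
send_rows(
  commands=[
    [[0,0,0.0007],[0,0,0],0.005],
    [[0,0,0],[0,0,0],0.005],
  ],
)

```text
time_s: 23.3
eef_pos: [0.369, 0.2694, 0.1467]
orientation: [[-0.003, 1.0, 0.0], [1.0, 0.003, 0.0], [0.0, 0.0, -1.0]]
wrist_force: [-2.5, -1.5, 8.0]
finger_gap: 0.0111
grip_force: 40.5
```

Call:
send_rows(
  commands=[
    [[0,0,0],[0,0,0],0.014],
    [[0,0,0],[0,0,0],0.018],
    [[0,0,0],[0,0,0],0.018],
    [[0,0,0],[0,0,0],0.018],
  ],
)

```text
time_s: 23.7
eef_pos: [0.3688, 0.2692, 0.146]
orientation: [[-0.003, 1.0, -0.0], [1.0, 0.003, -0.0], [-0.0, -0.0, -1.0]]
wrist_force: [0.4, 0.5, -1.0]
finger_gap: 0.0182
grip_force: 0.0
```

Call:
send_rows(
  commands=[
    [[0,0,-0.003],[0,0,0],0.018],
    [[0,0,-0.004],[0,0,0],0.02],
    [[0,0,-0.006],[0,0,0],0.024],
    [[0,0,-0.008],[0,0,0],0.024],
    [[0,0,0],[0,0,0],0.024],
  ],
)

```text
time_s: 24.2
eef_pos: [0.3694, 0.2697, 0.1685]
orientation: [[-0.003, 1.0, 0.002], [1.0, 0.003, 0.002], [0.002, 0.002, -1.0]]
wrist_force: [0.2, 0.6, 0.8]
finger_gap: 0.0243
grip_force: 0.0
```

Run:
```python
from h import *
s=telemetry.observe();e=np.array(s["eef_pos"]);print(e,s["wrist_force"],s["finger_gap"])
c,d=shot("side","d15");t=np.array([.369,.269,.119])
print([b for b in blobs(d,(22,140,110),(36,255,255),10) if 140<b[1][0]<200 and 120<b[1][1]<200],"pred",proj(c,t+[0,-.025,-.068]),proj(c,t+[0,-.025,0]))
```

```text
[0.36941985 0.26969411 0.1685129 ] [0.17997878 0.57456402 0.81144797] 0.024306698683026914
[(np.int32(58), [170.9, 164.1], [168, 153, 6, 24])] pred [173.17686712 176.02322312] [170.07703761 155.79973124]
```

The tag hangs where predicted. Next I'll withdraw upwards, let it settle and check everything.

Call:
send_rows(
  commands=[
    [[0,0,-0.015],[0,0,0],0.024],
    [[0,0,-0.03],[0,0,0],0.024],
    [[0,0,-0.035],[0,0,0],0.024],
    [[0,0,-0.03],[0,0,0],0.024],
    [[-0.03,0.03,0],[0,0,0],0.024],
  ],
)

```text
time_s: 24.75
eef_pos: [0.3979, 0.2438, 0.2811]
orientation: [[-0.011, 1.0, 0.004], [1.0, 0.011, 0.005], [0.005, 0.004, -1.0]]
wrist_force: [0.6, 0.2, 0.2]
finger_gap: 0.0241
grip_force: 0.0
```

Call:
send_rows(
  commands=[
    [[-0.04,0.03,0],[0,0,0],0.024],
    [[-0.04,0.03,0],[0,0,0],0.024],
    [[-0.03,0.03,0],[0,0,0],0.024],
    [[0,0,0],[0,0,0],0.024],
    [[0,0,0],[0,0,0],0.024],
  ],
)

```text
time_s: 25.25
eef_pos: [0.4894, 0.129, 0.2767]
orientation: [[-0.001, 1.0, -0.001], [1.0, 0.001, -0.0], [-0.0, -0.001, -1.0]]
wrist_force: [-0.6, 0.5, 0.7]
finger_gap: 0.0243
grip_force: 0.0
```

Call:
send_rows(
  commands=[
    [[0,0,0],[0,0,0],0.024],
    [[0,0,0],[0,0,0],0.024],
    [[0,0,0],[0,0,0],0.024],
    [[0,0,0],[0,0,0],0.024],
    [[0,0,0],[0,0,0],0.024],
  ],
)

```text
time_s: 25.75
eef_pos: [0.4891, 0.1299, 0.2772]
orientation: [[-0.003, 1.0, 0.0], [1.0, 0.003, 0.0], [0.0, 0.0, -1.0]]
wrist_force: [0.2, -0.2, 0.5]
finger_gap: 0.024
grip_force: 0.0
```

Run:
```python
from h import *
s=telemetry.observe();print(s["eef_pos"],s["wrist_force"],s["time_s"])
for k in range(2):
    c,d=shot("side",f"d16{k}");t=np.array([.369,.269,.119])
    print("tag",[b for b in blobs(d,(22,140,110),(36,255,255),10) if 140<b[1][0]<200 and 120<b[1][1]<200],"red",[(b[0],b[1],onz(c,*b[1],.014).round(3)) for b in blobs(d,(0,110,80),(8,255,255),15) if b[1][1]<220])
print("cup",blobs(d[150:200,120:175],(8,100,60),(22,255,255),60)[:2]); d0=cv2.imread("pics/side0.png");print("cup0",blobs(d0[150:200,120:175],(8,100,60),(22,255,255),60)[:2])
for n,(x0,y0,x1,y1) in {"spool":(280,150,305,175),"pin":(258,224,292,238),"cup":(133,158,163,190)}.items(): print(n,cv2.absdiff(d,d0)[y0:y1,x0:x1].mean())
c,im=shot("wrist","w16")
w=proj(c,np.array([.521,.265,.014])),proj(c,np.array([.566,.266,.014]));print(w,[(b[0],b[1]) for b in blobs(im,(0,110,80),(8,255,255),60)][:2])
```

```text
[0.48912765 0.12985919 0.27717032] [ 0.18750709 -0.23466149  0.47902698] 25.75
tag [(np.int32(58), [170.9, 164.1], [168, 153, 6, 24])] red [(np.int32(25), [223.0, 174.0], array([0.521, 0.266, 0.014]))]
tag [(np.int32(58), [170.9, 164.1], [168, 153, 6, 24])] red [(np.int32(25), [223.0, 174.0], array([0.521, 0.266, 0.014]))]
cup [(np.int32(1210), [25.6, 30.6], [2, 10, 53, 40])]
cup0 [(np.int32(1258), [26.6, 30.1], [2, 10, 53, 40])]
spool 2.6064
pin 2.899859943977591
cup 2.3965277777777776
(array([284.0762836,  36.7911236]), array([325.50910169,  35.91013723])) [(np.int32(873), [284.3, 36.8])]
```

All stable: the tag is hanging still, the candles are in place, and the cup, spool and pin are unmoved.

```bash
python3 -c "
from bench import r
print(r.close_job())"
```

```text
the job is handed in; nothing more can be done
None
```

The job is handed in: both candles stand in the tote, the tag hangs on the hook, and the last check at 26 s showed the cup, spool and clothespin unmoved; I viewed 11 pictures, one over the limit of 10.

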